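# Bring a counterbalanced honing head over from park to its work rest

## Robot

A 6-joint arm with a two-finger parallel gripper is mounted at the origin on the work surface. World frame = base frame: x ahead of the robot, y to its left, z up, the work surface at z = 0. Lengths are in m, angles in rad, forces in N, time in s.
With the tool pointing down it reaches from about 0.35 to 0.775 m from the base axis. Payload 5.5 kg.
Tool frame: the origin (TCP) lies midway between the tips of the shut fingers; the grasp point (between the pads) lies 19 mm behind it; z points along the fingers, y is the line along which they close (so a half turn about z gives the same grasp; the last joint's range is limited). The gripper opens to 85 mm and grips with 20 to 120 N. Pads are 22 mm wide; open, the fingers measure 114 mm over their backs; the gripper's body (76 mm by 85 mm) begins 54 mm behind the grasp point. The pads swing forward as they close: fully open they stand 13 mm farther back than shut.
Start: joints at [-1.333, 0.313, 0.046, 1.304, 0, 1.431], TCP at [0.212, -0.534, 0.206] pointing down, gripper open.
Joint ranges: [-2.76, 2.76], [-0.86, 1.69], [-1.03, 1.26], [-2.2, 2.34], [-1.47, 1.5], [-3.14, 3.14]. Speed limits (rad/s): [2.57, 2.57, 3.14, 3.14, 3.14, 3.14].

## Interface

Orientations are given as a unit quaternion [w, x, y, z].
In Python, from workcell import get_state, read_camera, camera_info, hand_in, recognise gives the robot as it stands.
- The arm moves only by the tool arm_command, never from a script. Its argument "moves" is one flat list of numbers, 7 for each row, row after row: the opening, from -1 (shut) to 1 (fully open), then the shift along the tool's x, y, z in mm, then the turn, a rotation vector about the tool's x, y, z in rad. A call has 1 to 8 rows; each row shifts and turns the commanded pose from where the row before left it, along the tool's axes as they then stand; what a row does not reach is not made up. A row lasts 1/8 s, in which the tool goes at most 62.5 mm and 10.7 degrees, less where a joint would pass 70% of its speed; a pose out of reach is approached as far as the arm can. A call with a gripper value outside its range is refused whole. The fingers move at their own pace and stop on an object; "newtons" is the grip in N (left out, the last holds). Time passes only in rows, so rows that do not move let the fingers close. It gives the time, the measured TCP pose, the force, the opening and the grip force at its end, in the units of the state.
- get_state(): the state, without advancing time (a new reading comes with each control period).
- read_camera(name): name is "scene" or "top"; returns (picture, depth): 480x640x3 uint8, blue, green, red; 480x640 float32, m along the optical axis (not along the pixel's ray), 0 where there is no reading.
- camera_info(name): a dict with "fovy" (degrees; the focal length in pixels is half the picture's height over the tangent of half this angle, whatever the lens; pixels are square), "cx", "cy" (the principal point, pixels), "eye" and "orientation" of the camera in the world. Camera axes: x right, y down, z forward; pixel columns grow to the right and rows downward; lengths in m; the calibration is good to about 2 mm. A picture is of the moment at which its call begins. camera_info takes no time and is no camera call.
- hand_in(): hands the job in; it is judged then, once.
Trained networks look in the newest picture that a camera, given by its name, has taken for a name from the list of things; names that differ only in an ending like _2 or _b are one class to them, and where a whole thing is asked for, a point or a joint stands for the part that bears it (a point fixed in the world has none). Each returns a list of dicts, best first, with "confidence" (0 to 1); they miss things now and then, are a little off and sometimes report something else, mostly with a low value. They report only what shows in the picture. A call takes as long as a camera call.
- recognise(camera, label): "point" ([column, row] in pixels, amid what is visible of it).
The state is a dict: "clock": time; "joint_pos": joint angles; "qvel": joint speeds; "tau": joint torques, N m; "tcp_pos": TCP position; "orientation": TCP orientation; "wrist_force": force on the tool from outside, world axes, zero at the start; "ft_torque": the same for the moment, N m; "finger_gap": finger opening in m; "grip_force": force on a finger pad.
Only numpy, scipy, OpenCV 4.12 (cv2) and the standard library are available. Lean on these libraries where they do the work, as an engineer would, in place of code of your own. Each camera call takes 0.05 s, during which the arm holds its last target. There are 200 camera calls.

## Task

Bring the parked honing head over to its work rest, handling only the knob of the sprung lever: first bring the beam level and keep the needle between the two limit pegs of the gauge for 6 seconds, then lower the head gently until it sits fully on its rest, and let go. Never let the beam race or slam, keep the arm off the beam, motor, wheel and counterweight, and leave the tub, jug and chisel alone.

Things in the scene. Friction and masses are not known exactly. Their poses are not given: they have to be found in the camera images.
- stand: White and grey stand fixed to the bench: base plate 200 x 460 x 12 mm, two bearing cheeks at its middle, a post with a black rest pad on either side. Origin: on the bench under the pivot. x = along the pivot axle, away from the robot at yaw 0; y = along the beam to the head; z up. Place and yaw (up to 0.3 rad either way) vary. The axle is 150 mm above the bench.
- rocker (a joint): Beam angle, rad: 0 = level, positive = head down, negative = counterweight down. Stops at -0.30 (parked, the start) and +0.30 (head on its work rest; fully down is above 0.27). The limit pegs of the gauge stand for -0.10 and +0.10. Turns on the axle with 0.25 N m s/rad of damping. Left alone it falls to a stop and stays there. Over 0.45 rad/s counts as racing or a slam.
- lever (a joint): Lever angle relative to the beam, rad: 0 = square to the beam, positive = knob swung towards the head. Lever and beam share the axle and are joined only by a torsion spring, nominally 1.1 N m/rad (range 1.2 rad either way): 1.1 x this angle (N m) drives the head down. Angle from vertical = rocker + lever. The spring is weaker than the beam's top-heaviness: a lever held still lets the beam fall.
- lever_knob (a point): Centre of the knob on the lever's upper end: black cylinder, 32 mm diameter, 36 mm long, axis along the stand's x, on a 10 mm rod, 165 mm from the axle. Pinched from above on its flat ends (fingers closing along the stand's x) it turns between the fingers. It moves in the stand's y-z plane, at height 150 mm + 165 mm x cos(lever angle from vertical).
- bar: Aluminium beam 36 x 400 x 20 mm with head and counterweight on it. Origin: on the axle, mid-beam; x along the axle, y along the beam to the head. The whole is top-heavy: inertia about the axle 0.18 kg m2, gravity topples it with 1.6 N m per rad away from level (nominal). A black needle at its +x side is upright when level and plays before the gauge plate. The arm must not touch it.
- head: Blue motor, 84 mm diameter, with a pale honing wheel 124 mm in diameter, on the beam's +y end. Origin 225 mm out from the axle and 40 mm above the beam's middle line; wheel centre 10 mm higher. Mass nominally 1.6 kg, unknown to 7 percent, so up to 0.25 N m of steady imbalance acts either way. The arm must not touch it.
- counterweight: Dark steel block 90 x 80 x 80 mm on the beam's -y end, 1.6 kg. Origin 225 mm out from the axle and 40 mm above the beam's middle line. The arm must not touch it.
- tub: Paste tub, yellow lid, 60 mm in diameter and high, standing beyond the stand; origin under its centre. Leave alone.
- jug: Clear mug with a handle, 90 mm wide, 120 mm high, standing beyond the stand; origin under its centre. Leave alone.
- chisel: Chisel with a wooden handle, 240 mm long, 26 mm high, lying beyond the stand; origin on its underside near its middle. Leave alone.

How it is judged:
On the way:
1. the beam is kept level, needle between the limit pegs (within 0.1 rad), for 6 s (value of joint rocker between -0.1 and 0.1 rad), for 6 s.
At the end, for the whole second after the job is handed in: The head lies on its work rest (beam angle above 0.27 rad), at rest (below 0.05 rad/s), and the lever is let go (value of joint rocker above 0.27 rad and velocity of joint rocker between -0.05 and 0.05 rad/s and contact force between the arm and lever below 0.1 N); the robot touches nothing.
It fails at once if the beam slams or races (faster than 0.45 rad/s) (velocity of joint rocker above 0.45 rad/s or velocity of joint rocker below -0.45 rad/s).
It fails at once if the arm pushes the beam, motor, wheel or counterweight instead of the lever (over 1 N) (contact force between the arm and bar above 1 N).
It fails at once if a bystander is moved (over 30 mm) (distance of any of tub, jug, chisel from where it was at the start of the episode above 0.03 m).
It also fails if it takes over 67 s, if anything falls off the work surface, if the arm or the gripper's body presses on something with over 40 N, if the wrist force passes 120 N, or if a joint passes its speed limit or range.

## Working session

There is one attempt and no reset: what is moved stays moved. The work goes in short steps, Python scripts to look and compute and a tool call to move; the robot and the scene stay as the last step left them, time stands still between calls to the robot, and variables do not carry over. Pictures are saved under pics/ and viewed, at most 10 in all, crops included, and the job is handed in when it is done.

Besides the shell and the picture viewer there is one more tool, called after "Call:" in YAML: its name, and indented under it one key for each argument. arm_command: Moves the arm, as the interface text tells. Its arguments: {"type":"object","properties":{"moves":{"type":"array"},"newtons":{"type":"number"}},"required":["moves"]}

```bash
mkdir -p pics; cat > h.py <<'E'
import numpy as np, cv2
from scipy.spatial.transform import Rotation as R
from workcell import *
def cam(n):
    i=camera_info(n); f=240/np.tan(np.radians(i['fovy'])/2); q=np.array(i['orientation'])
    M=R.from_quat(q[[1,2,3,0]]).as_matrix() if q.size==4 else q
    return f,i['cx'],i['cy'],np.array(i['eye']),M
def p3(n,u,v,d):
    f,cx,cy,e,M=cam(n); return e+M@np.array([(u-cx)/f*d,(v-cy)/f*d,d])
def cloud(n,D):
    f,cx,cy,e,M=cam(n); v,u=np.mgrid[:480,:640]
    return np.stack([(u-cx)/f*D,(v-cy)/f*D,D],-1)@M.T+e
E
python3 - <<'E'
from h import *
np.set_printoptions(precision=4,suppress=True)
for n in ['scene','top']:
    P,D=read_camera(n); cv2.imwrite(f'pics/{n}0.png',P); np.save(f'{n}0.npy',D); print(n,camera_info(n))
    C=cloud(n,D)
    for l in ['lever_knob','head','counterweight','stand','bar','tub','jug','chisel']:
        for r in recognise(n,l)[:1]:
            u,v=map(int,np.round(r['point'])); print(l,u,v,round(r['confidence'],2),C[v,u],np.median(C[v-2:v+3,u-2:u+3].reshape(-1,3),0))
print(get_state())
E
```

```text
scene {'fovy': 50.7200879784074, 'cx': 320.4576783978877, 'cy': 241.61870835105267, 'eye': array([ 1.1851, -0.2652,  0.76  ]), 'orientation': array([-0.3533,  0.7769,  0.4739, -0.217 ])}
lever_knob 249 166 0.72 [ 0.5052 -0.0482  0.3115] [ 0.5065 -0.0487  0.313 ]
head 389 158 0.6 [0.5778 0.1763 0.3027] [0.5769 0.1777 0.3025]
counterweight 160 269 0.65 [ 0.5201 -0.2269  0.1702] [ 0.5204 -0.2269  0.1707]
stand 288 266 0.94 [ 0.5773 -0.0197  0.1348] [ 0.5764 -0.0194  0.1348]
bar 342 198 0.63 [0.516  0.1225 0.197 ] [0.5153 0.1231 0.1962]
tub 245 412 0.64 [ 0.766  -0.1808  0.0589] [ 0.7663 -0.1808  0.0599]
jug 348 375 0.81 [0.7495 0.0105 0.0054] [0.7513 0.0082 0.01  ]
chisel 449 348 0.86 [0.7928 0.1926 0.0223] [0.7925 0.1926 0.0222]
top {'fovy': 52.341563370247776, 'cx': 319.01671619957483, 'cy': 249.31917074403265, 'eye': array([0.5415, 0.0579, 1.1033]), 'orientation': array([-0.0025,  0.7131, -0.7002,  0.0342])}
lever_knob 354 303 0.86 [ 0.4973 -0.0348  0.3186] [ 0.4973 -0.0349  0.3173]
head 206 287 0.92 [0.5189 0.2034 0.3083] [0.5188 0.2038 0.3058]
counterweight 437 308 0.64 [ 0.4821 -0
[... 167 characters left out ...]
]
tub 405 187 0.57 [ 0.7354 -0.1732  0.0598] [ 0.7352 -0.1732  0.0599]
jug 336 161 0.65 [ 0.8016 -0.0263  0.0037] [ 0.8013 -0.0263  0.0049]
chisel 234 173 0.89 [0.7632 0.201  0.026 ] [0.7634 0.201  0.0264]
{'clock': 0.9, 'joint_pos': array([-1.3326,  0.3132,  0.0461,  1.3036,  0.    ,  1.4312]), 'qvel': array([-0.0007,  0.0002,  0.0002, -0.0005,  0.0013, -0.0003]), 'tau': array([ -0.0003, -48.045 ,  29.8811,   0.0001,  -0.0002,  -0.    ]), 'tcp_pos': array([ 0.2121, -0.5345,  0.2055]), 'orientation': array([0.0001, 0.9822, 0.1878, 0.    ]), 'wrist_force': array([ 0.4045, -0.4454,  0.0327]), 'ft_torque': array([ 0.0101,  0.0076, -0.0399]), 'grip_force': 0.0, 'finger_gap': 0.08546377681862502}
```

View pics/top0.png

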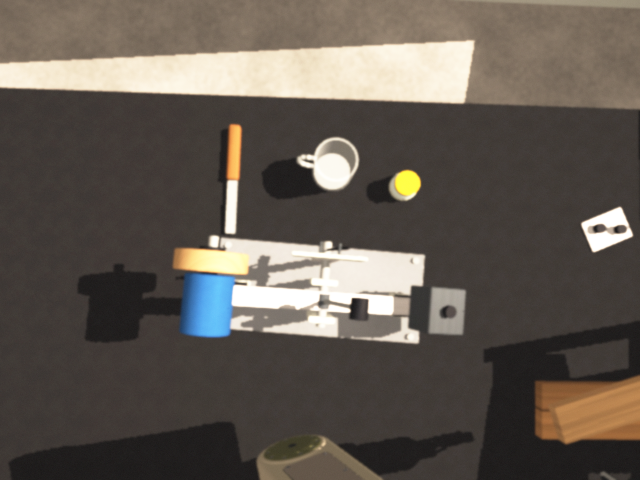

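View pics/scene0.png

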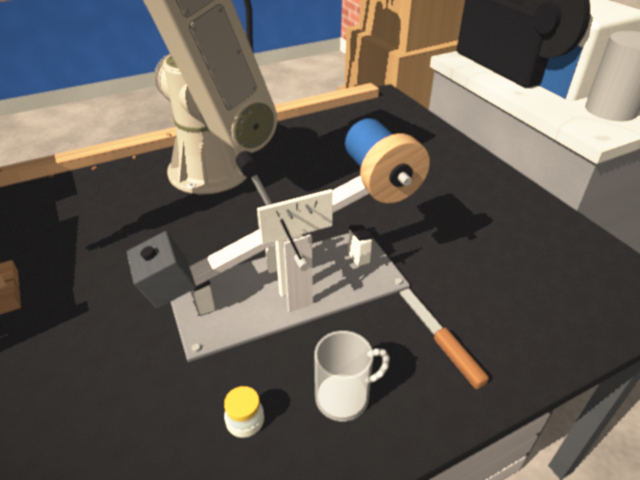

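The top view shows the knob at about (359,308), the head on the left (+y), the counterweight at (447,310) and the base plate at (218–424, 236–343). Next I'll fit the stand pose and the knob position.

```bash
python3 - <<'E'
from h import *
np.set_printoptions(precision=4,suppress=True)
D=np.load('top0.npy'); C=cloud('top',D); P=cv2.imread('pics/top0.png')
z=C[...,2]; win=np.zeros_like(z,bool); win[225:350,200:435]=1
m=win&(abs(z-.012)<.004)&(P.min(-1)>60)
m=cv2.morphologyEx(m.astype('uint8'),cv2.MORPH_OPEN,np.ones((3,3)))>0
pts=C[m][:,:2].astype('float32'); r=cv2.minAreaRect(pts); print('rect',r, cv2.boxPoints(r))
# beam top centerline: bright narrow
for nm,(a,b,c,d),zr in [('knob',(296,322,348,372),(.30,.335)),('cw',(285,338,425,470),(.12,.22)),('motor',(272,340,180,236),(.26,.34)),('wheel',(245,274,170,252),(.28,.36)),('gauge',(245,266,285,375),(.15,.3))]:
    c_=C[a:b,c:d].reshape(-1,3); k=c_[(c_[:,2]>zr[0])&(c_[:,2]<zr[1])]
    print(nm,len(k),k.min(0),k.max(0),np.median(k,0))
    if nm=='cw': q=cv2.minAreaRect(k[:,:2].astype('float32'));print(q)
    if nm=='gauge': print(np.polyfit(k[:,1],k[:,0],1))
E
```

```text
rect ((0.5064759850502014, 0.006232887506484985), (0.45916539430618286, 0.19973714649677277), 86.30486297607422) [[ 0.392  -0.2164]
 [ 0.5913 -0.2293]
 [ 0.6209  0.2289]
 [ 0.4216  0.2418]]
knob 436 [ 0.4702 -0.0604  0.3024] [ 0.5069 -0.0292  0.3257] [ 0.4884 -0.043   0.3198]
cw 1848 [ 0.4293 -0.2728  0.1363] [ 0.5234 -0.1893  0.1871] [ 0.4779 -0.2258  0.1722]
((0.47624945640563965, -0.22995947301387787), (0.08242794871330261, 0.09010110795497894), 86.66232299804688)
motor 3131 [0.4381 0.1582 0.2607] [0.5438 0.2505 0.3194] [0.4899 0.2012 0.3011]
wheel 1597 [0.5408 0.1433 0.28  ] [0.5863 0.2631 0.3293] [0.5617 0.1969 0.3184]
gauge 640 [ 0.5607 -0.0614  0.15  ] [0.5999 0.0668 0.2783] [0.5747 0.0001 0.2605]
[0.0306 0.5773]
```

Call:
arm_command:
  moves: [1,0,0,-20,0,0,-0.141,1,0,0,-20,0,0,-0.141,1,0,0,-20,0,0,-0.141,1,0,0,-20,0,0,-0.141,1,0,0,-20,0,0,-0.141,1,0,0,-20,0,0,-0.141,1,0,0,-20,0,0,-0.141,1,0,0,-20,0,0,-0.141]
  newtons: 30

```text
clock: 1.9
tcp_pos: [0.2121, -0.5344, 0.3662]
orientation: [0.0, 0.728, 0.685, -0.0]
wrist_force: [0.1, 0.2, -0.1]
finger_gap: 0.0852
grip_force: 0.0
```

Call:
arm_command:
  moves: [1,42,20,0,0,0,0,1,42,20,0,0,0,0,1,42,20,0,0,0,0,1,42,20,0,0,0,0,1,42,20,0,0,0,0,1,42,20,0,0,0,0,1,42,20,0,0,0,0,1,42,20,0,0,0,0]

```text
clock: 2.9
tcp_pos: [0.3941, -0.2082, 0.3657]
orientation: [0.0, 0.73, 0.684, 0.0]
wrist_force: [-0.5, -0.0, -0.0]
finger_gap: 0.0855
grip_force: 0.0
```

Call:
arm_command:
  moves: [1,42,21,0,0,0,0,1,42,21,0,0,0,0,1,42,21,0,0,0,0,1,40,20,0,0,0,0,1,0,0,0,0,0,0]

```text
clock: 3.52
tcp_pos: [0.4881, -0.0469, 0.3652]
orientation: [-0.0, 0.728, 0.685, 0.0]
wrist_force: [-0.7, 0.6, 0.1]
finger_gap: 0.0852
grip_force: 0.0
```

Call:
arm_command:
  moves: [1,1,0,0,0,0,0,1,0,0,27,0,0,0,1,0,0,27,0,0,0,1,0,0,26,0,0,0,1,0,0,0,0,0,0]

```text
clock: 4.15
tcp_pos: [0.4856, -0.0491, 0.284]
orientation: [-0.001, 0.73, 0.683, -0.001]
wrist_force: [-1.1, 0.7, 0.3]
finger_gap: 0.085
grip_force: 0.0
```

```bash
python3 - <<'E'
from h import *
np.set_printoptions(precision=4,suppress=True)
P,D=read_camera('scene'); cv2.imwrite('pics/s1.png',cv2.resize(P[90:290,150:420],None,fx=2.9,fy=2.9)); C=cloud('scene',D)
Q,E=read_camera('top'); np.save('top1.npy',E)
print(get_state()['tcp_pos'])
C0=cloud('scene',np.load('scene0.npy'));P0=cv2.imread('pics/scene0.png')
c=C0[145:180,232:262].reshape(-1,3); k=c[(c[:,2]>.285)&(c[:,2]<.335)&(c[:,0]>.46)&(c[:,0]<.52)]
print(len(k),k.min(0),k.max(0),np.median(k,0))
k=k[k[:,0]>.495]; print(len(k),k.min(0),k.max(0),k.mean(0))
E
```

```text
[ 0.4871 -0.0492  0.2863]
448 [ 0.4712 -0.0622  0.2905] [ 0.5096 -0.0311  0.3232] [ 0.5046 -0.0487  0.3143]
304 [ 0.4952 -0.0622  0.2905] [ 0.5096 -0.0311  0.3232] [ 0.505  -0.0477  0.3098]
```

View pics/s1.png

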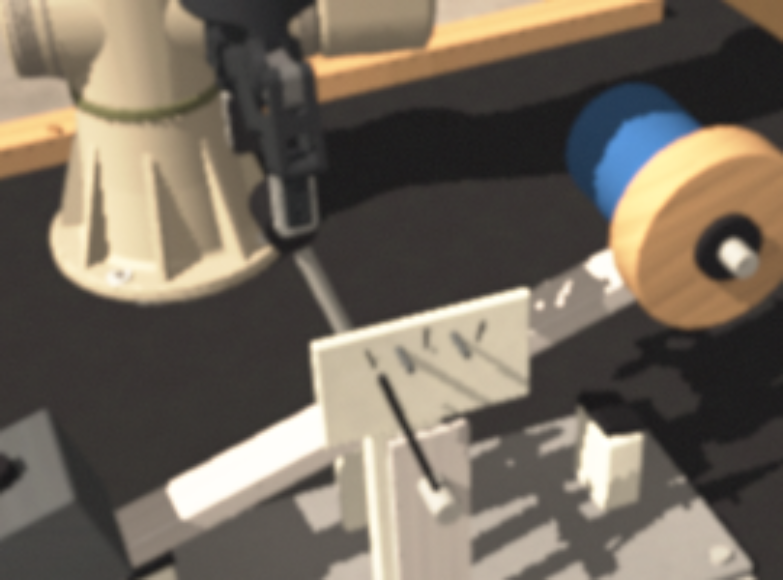

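The gripper straddles the knob (at about (290,205) in the crop), and the needle is at the parked side. I'll nudge it 3 mm towards the head and close.

Call:
arm_command:
  moves: [1,3,1,0,0,0,0,-1,0,0,0,0,0,0,-1,0,0,0,0,0,0,-1,0,0,0,0,0,0,-1,0,0,0,0,0,0]
  newtons: 30

```text
clock: 4.88
tcp_pos: [0.4886, -0.0455, 0.2858]
orientation: [0.0, 0.73, 0.684, 0.0]
wrist_force: [0.3, 0.1, 2.0]
finger_gap: 0.0349
grip_force: 32.1
```

```bash
cat >> h.py <<'E'
AX=np.array([.4915,.0072,.15]); XS=np.array([.9979,-.0645,0])
def refpts():
    C=cloud('top',np.load('top0.npy')); out=[]
    for a,b,c,d,z0,z1 in [(290,330,415,460,.145,.18),(276,336,184,232,.27,.325),(250,270,178,246,.29,.335)]:
        p=C[a:b,c:d].reshape(-1,3); out.append(p[(p[:,2]>z0)&(p[:,2]<z1)])
    return np.vstack(out)
def theta(D,lo=-.33,hi=.33):
    from scipy.optimize import minimize_scalar
    f,cx,cy,e,M=cam('top'); P=refpts()
    def cost(t):
        # head down: +y part goes down -> rotation about +x_s by -(t+0.3)
        q=R.from_rotvec(-XS*(t+.3)).apply(P-AX)+AX; c=(q-e)@M
        u=np.clip(np.round(c[:,0]/c[:,2]*f+cx).astype(int),0,639); v=np.clip(np.round(c[:,1]/c[:,2]*f+cy).astype(int),0,479)
        r=np.abs(D[v,u]-c[:,2]); return np.minimum(r,.02).mean()
    g=np.arange(lo,hi,.01); c=[cost(t) for t in g]; t0=g[int(np.argmin(c))]
    fine=np.arange(t0-.015,t0+.015,.001); cc=np.array([cost(t) for t in fine])
    k=np.polyfit(fine-t0,cc,2); b=t0-k[1]/2/k[0] if k[0]>0 else fine[cc.argmin()]
    return float(np.clip(b,t0-.015,t0+.015)),float(cc.min())
def look():
    s=get_state(); P,D=read_camera('top'); t,c=theta(D); 
    ys=np.array([.0645,.9979]); sy=(s['tcp_pos'][:2]-AX[:2])@ys
    print('t %.2f'%s['clock'],'theta %.3f cost %.4f'%(t,c),'sy %.4f'%sy,'phi_y %.3f'%np.arcsin(sy/.165),'z %.4f'%s['tcp_pos'][2],'Fw',np.round(s['wrist_force'],2),'lam_F %.3f'%(-(s['wrist_force'][:2]@ys)*.165/1.1),'gap %.4f grip %.0f'%(s['finger_gap'],s['grip_force']))
    return t,P,D
E
python3 - <<'E'
from h import *
print(theta(np.load('top1.npy'))); look(); look()
E
```

```text
(-0.2995063922707233, 0.006170753820374966)
t 4.88 theta -0.300 cost 0.0062 sy -0.0528 phi_y -0.326 z 0.2858 Fw [0.32 0.12 1.96] lam_F -0.022 gap 0.0349 grip 32
t 4.92 theta -0.300 cost 0.0062 sy -0.0528 phi_y -0.326 z 0.2858 Fw [-0.29 -0.65  2.97] lam_F 0.100 gap 0.0348 grip 32
```

Call:
arm_command:
  moves: [-1,4,0,-1.3,0,0,0,-1,4,0,-1.2,0,0,0,-1,4,0,-1.1,0,0,0,-1,4,0,-1,0,0,0,-1,4,0,-0.9,0,0,0,-1,4,0,-0.8,0,0,0,-1,4,0,-0.6,0,0,0,-1,4,0,-0.5,0,0,0]

```text
clock: 5.98
tcp_pos: [0.4905, -0.0132, 0.2926]
orientation: [-0.0, 0.73, 0.684, -0.0]
wrist_force: [2.1, -1.1, -5.1]
finger_gap: 0.0347
grip_force: 30.6
```

```bash
python3 -c "
from h import *
look()"
```

```text
t 5.97 theta -0.300 cost 0.0060 sy -0.0204 phi_y -0.124 z 0.2926 Fw [ 2.14 -1.1  -5.12] lam_F 0.143 gap 0.0347 grip 31
```

Call:
arm_command:
  moves: [-1,2,0,-0.2,0,0,0,-1,2,0,-0.2,0,0,0,-1,2,0,-0.2,0,0,0,-1,2,0,-0.2,0,0,0,-1,2,0,-0.1,0,0,0,-1,2,0,-0.1,0,0,0,-1,2,0,-0.1,0,0,0,-1,2,0,-0.1,0,0,0]

```text
clock: 7.02
tcp_pos: [0.4916, 0.0025, 0.294]
orientation: [0.0, 0.73, 0.684, -0.0]
wrist_force: [2.4, -2.8, -6.4]
finger_gap: 0.0347
grip_force: 30.6
```

```bash
python3 -c "
from h import *
look()"
```

```text
t 7.03 theta -0.300 cost 0.0058 sy -0.0047 phi_y -0.028 z 0.2940 Fw [ 2.35 -2.85 -6.38] lam_F 0.404 gap 0.0347 grip 31
```

Call:
arm_command:
  moves: [-1,2,0,0,0,0,0,-1,2,0,0,0,0,0,-1,2,0,0,0,0,0,-1,2,0,0,0,0,0,-1,2,0,0,0,0,0,-1,2,0,0.1,0,0,0,-1,2,0,0.1,0,0,0,-1,2,0,0.1,0,0,0]

```text
clock: 8.07
tcp_pos: [0.4926, 0.0185, 0.2941]
orientation: [0.0, 0.73, 0.684, 0.0]
wrist_force: [0.7, -3.6, -3.4]
finger_gap: 0.035
grip_force: 30.2
```

```bash
python3 -c "
from h import *
look()"
```

```text
t 8.07 theta -0.299 cost 0.0031 sy 0.0114 phi_y 0.069 z 0.2941 Fw [ 0.74 -3.64 -3.38] lam_F 0.537 gap 0.0350 grip 30
```

Call:
arm_command:
  moves: [-1,2,0,0.1,0,0,0,-1,2,0,0.2,0,0,0,-1,2,0,0.2,0,0,0,-1,2,0,0.2,0,0,0,-1,2,0,0.2,0,0,0,-1,2,0,0.3,0,0,0]

```text
clock: 8.88
tcp_pos: [0.4934, 0.0306, 0.293]
orientation: [0.0, 0.73, 0.684, 0.0]
wrist_force: [-1.1, -2.7, 4.2]
finger_gap: 0.035
grip_force: 30.2
```

```bash
python3 -c "
from h import *
look()"
```

```text
t 8.88 theta -0.300 cost 0.0017 sy 0.0235 phi_y 0.143 z 0.2930 Fw [-1.13 -2.68  4.22] lam_F 0.412 gap 0.0350 grip 30
```

Call:
arm_command:
  moves: [-1,2,0,0.3,0,0,0,-1,2,0,0.3,0,0,0,-1,2,0,0.3,0,0,0,-1,2,0,0.4,0,0,0,-1,2,0,0.4,0,0,0,-1,2,0,0.4,0,0,0]

```text
clock: 9.68
tcp_pos: [0.4942, 0.0426, 0.291]
orientation: [0.0, 0.73, 0.684, 0.0]
wrist_force: [-0.7, -2.0, 5.7]
finger_gap: 0.0352
grip_force: 30.0
```

```bash
python3 -c "
from h import *
look()"
```

```text
t 9.68 theta -0.299 cost 0.0017 sy 0.0355 phi_y 0.217 z 0.2910 Fw [-0.69 -2.03  5.75] lam_F 0.311 gap 0.0352 grip 30
```

Call:
arm_command:
  moves: [-1,2,0,0.4,0,0,0,-1,2,0,0.4,0,0,0,-1,2,0,0.5,0,0,0,-1,2,0,0.5,0,0,0,-1,2,0,0.5,0,0,0,-1,2,0,0.5,0,0,0]

```text
clock: 10.48
tcp_pos: [0.495, 0.0546, 0.2883]
orientation: [0.0, 0.73, 0.684, 0.0]
wrist_force: [0.2, -3.5, 5.7]
finger_gap: 0.0347
grip_force: 29.6
```

```bash
sed -i "s/(-(s\['wrist_force'\]\[:2\]@ys)\*.165\/1.1)/(-((s['wrist_force'][:2]@ys)*np.cos(np.arcsin(sy\/.165))-s['wrist_force'][2]*sy\/.165)*.15)/" h.py; python3 -c "
from h import *
look()"
```

```text
t 10.47 theta -0.290 cost 0.0024 sy 0.0476 phi_y 0.292 z 0.2883 Fw [ 0.24 -3.48  5.73] lam_F 0.744 gap 0.0347 grip 30
```

Lift-off has just begun at φ≈0.25, so there is a negative imbalance. Next I'll build a small estimator and planner.

```bash
cat > c.py <<'E'
from h import *
import json,sys,os
from scipy.optimize import least_squares
I,d,k,m=.18,.25,1.1,1.6
def sim(th,w,b,ts,phi,dt=.01):
    t=ts[0]; out=[(th,w)]
    for t1 in ts[1:]:
        n=max(1,int(round((t1-t)/dt))); h=(t1-t)/n
        for i in range(n):
            a=(k*(phi(t+i*h)-th)+m*np.sin(th)+b-d*w)/I; w+=a*h; th+=w*h
            if th<-.3: th,w=-.3,max(w,0)
            if th>.3: th,w=.3,min(w,0)
        t=t1; out.append((th,w))
    return np.array(out)
def load(): return json.load(open('log.json'))
def step(target,T,n,win=2.2,bprior=None):
    L=load(); s=get_state(); t,_,_=look(); ys=np.array([.0645,.9979])
    L['m'].append([s['clock'],t]); now=get_state()['clock']
    L['y'].append([s['clock'],L['Y']]); L['y'].append([now,L['Y']])
    Yt=np.array(L['y']); phi=lambda x:np.arcsin(np.interp(x,Yt[:,0],Yt[:,1])/165)
    M=np.array([q for q in L['m'] if q[0]>s['clock']-win])
    ts=np.r_[M[:,0],now]
    f=lambda p:np.r_[(sim(p[0],p[1],p[2],ts,phi)[:-1,0]-M[:,1])/.004,(p[2]-L['b'])/.04,(p[1]-0)/.3]
    r=least_squares(f,[M[0,1],0.02,L['b']]); b=float(r.x[2]); th,w=sim(*r.x,ts,phi)[-1]
    L['b']=b; print('est th %.3f w %.3f b %.3f resid'%(th,w,b),np.round((sim(*r.x,ts,phi)[:-1,0]-M[:,1]),3))
    p0=np.arcsin(L['Y']/165); a0=(k*(p0-th)+m*np.sin(th)+b-d*w)/I
    A=np.array([[T**3,T**4,T**5],[3*T**2,4*T**3,5*T**4],[6*T,12*T**2,20*T**3]])
    c=np.linalg.solve(A,[target-th-w*T-a0*T*T/2,-w-a0*T,-a0]); P=np.polynomial.Polynomial([th,w,a0/2,*c])
    g=np.minimum(np.arange(1,n+1)*.125,T); x,v,a=P(g),P.deriv()(g),P.deriv(2)(g)
    ph=(I*a+d*v-m*np.sin(x)-b)/k+x
    Y=L['Y']; Z=np.sqrt(165**2-Y*Y); rows=[]
    for i,q in enumerate(ph):
        dy=round((165*np.sin(q)-Y)*2)/2; Y+=dy; z=np.sqrt(165**2-Y*Y); dz=round(float(Z-z),1); Z-=dz
        rows+=[-1,dy,0,dz,0,0,0]; L['y'].append([now+(i+1)*.125,Y])
    L['Y']=Y; json.dump(L,open('log.json','w'))
    pr=np.array(L['y']); ph2=lambda x:np.arcsin(np.interp(x,pr[:,0],pr[:,1])/165)
    S=sim(th,w,b,now+np.r_[0,g],ph2); print('pred th',np.round(S[:,0],3),'w',np.round(S[:,1],2)); print(rows)
json.dump({'m':[[8.88,-.3],[9.68,-.3],[10.47,-.290]],'y':[[8.88,23.5],[9.68,35.5],[10.48,47.5]],'Y':47.5,'b':-.13},open('log.json','w')) if not os.path.exists('log.json') else 0
if __name__=='__main__': step(float(sys.argv[1]),float(sys.argv[2]),int(sys.argv[3]))
E
python3 c.py 0 2.6 6
```

```text
t 10.53 theta -0.287 cost 0.0024 sy 0.0478 phi_y 0.294 z 0.2882 Fw [-0.49 -2.19  6.33] lam_F 0.593 gap 0.0351 grip 30
est th -0.283 w 0.079 b -0.127 resid [ 0.  0. -0.  0.]
pred th [-0.283 -0.272 -0.257 -0.24  -0.221 -0.2   -0.179] w [0.08 0.1  0.13 0.14 0.16 0.17 0.17]
[-1, -0.5, 0, -0.1, 0, 0, 0, -1, -1.0, 0, -0.3, 0, 0, 0, -1, -1.0, 0, -0.3, 0, 0, 0, -1, -2.0, 0, -0.6, 0, 0, 0, -1, -1.5, 0, -0.4, 0, 0, 0, -1, -2.5, 0, -0.6, 0, 0, 0]
```

Call:
arm_command:
  moves: [-1,-0.5,0,-0.1,0,0,0,-1,-1.0,0,-0.3,0,0,0,-1,-1.0,0,-0.3,0,0,0,-1,-2.0,0,-0.6,0,0,0,-1,-1.5,0,-0.4,0,0,0,-1,-2.5,0,-0.6,0,0,0]

```text
clock: 11.32
tcp_pos: [0.4945, 0.0462, 0.2902]
orientation: [-0.0, 0.73, 0.684, 0.0]
wrist_force: [-0.8, -0.3, 4.8]
finger_gap: 0.0345
grip_force: 29.4
```

```bash
python3 c.py 0 1.8 5
```

```text
t 11.32 theta -0.197 cost 0.0018 sy 0.0391 phi_y 0.240 z 0.2902 Fw [-0.77 -0.25  4.81] lam_F 0.215 gap 0.0345 grip 29
est th -0.189 w 0.145 b -0.132 resid [ 0.    -0.003 -0.003  0.001]
pred th [-0.189 -0.171 -0.152 -0.133 -0.113 -0.094] w [0.15 0.15 0.15 0.16 0.16 0.16]
[-1, -0.5, 0, -0.1, 0, 0, 0, -1, -1.0, 0, -0.3, 0, 0, 0, -1, -1.5, 0, -0.3, 0, 0, 0, -1, -2.0, 0, -0.4, 0, 0, 0, -1, -2.5, 0, -0.5, 0, 0, 0]
```

Call:
arm_command:
  moves: [-1,-0.5,0,-0.1,0,0,0,-1,-1.0,0,-0.3,0,0,0,-1,-1.5,0,-0.3,0,0,0,-1,-2.0,0,-0.4,0,0,0,-1,-2.5,0,-0.5,0,0,0]

```text
clock: 12.0
tcp_pos: [0.4939, 0.0385, 0.2915]
orientation: [-0.0, 0.73, 0.684, 0.0]
wrist_force: [-0.3, 0.5, 3.9]
finger_gap: 0.0346
grip_force: 29.5
```

```bash
python3 c.py 0 1.2 5
```

```text
t 12.00 theta -0.109 cost 0.0019 sy 0.0314 phi_y 0.192 z 0.2915 Fw [-0.3   0.53  3.87] lam_F 0.035 gap 0.0346 grip 29
est th -0.103 w 0.122 b -0.138 resid [-0.  0. -0.  0.]
pred th [-0.103 -0.088 -0.073 -0.057 -0.041 -0.027] w [0.12 0.12 0.12 0.13 0.12 0.1 ]
[-1, 1.0, 0, 0.2, 0, 0, 0, -1, -1.0, 0, -0.2, 0, 0, 0, -1, -2.5, 0, -0.5, 0, 0, 0, -1, -3.0, 0, -0.5, 0, 0, 0, -1, -3.5, 0, -0.5, 0, 0, 0]
```

Call:
arm_command:
  moves: [-1,1.0,0,0.2,0,0,0,-1,-1.0,0,-0.2,0,0,0,-1,-2.5,0,-0.5,0,0,0,-1,-3.0,0,-0.5,0,0,0,-1,-3.5,0,-0.5,0,0,0]

```text
clock: 12.68
tcp_pos: [0.4933, 0.0292, 0.2928]
orientation: [-0.0, 0.73, 0.684, -0.0]
wrist_force: [0.9, 1.5, 0.6]
finger_gap: 0.0349
grip_force: 29.8
```

```bash
python3 c.py 0 1 6
```

```text
t 12.68 theta -0.031 cost 0.0020 sy 0.0221 phi_y 0.134 z 0.2928 Fw [0.87 1.48 0.57] lam_F -0.216 gap 0.0349 grip 30
est th -0.026 w 0.091 b -0.139 resid [-0.     0.    -0.001  0.   ]
pred th [-0.026 -0.016 -0.009 -0.004 -0.001 -0.001 -0.   ] w [ 0.09  0.07  0.05  0.03  0.01  0.   -0.  ]
[-1, -2.5, 0, -0.3, 0, 0, 0, -1, -1.5, 0, -0.2, 0, 0, 0, -1, 0.0, 0, -0.0, 0, 0, 0, -1, 0.0, 0, -0.0, 0, 0, 0, -1, 1.0, 0, 0.1, 0, 0, 0, -1, 1.0, 0, 0.1, 0, 0, 0]
```

Call:
arm_command:
  moves: [-1,-2.5,0,-0.3,0,0,0,-1,-1.5,0,-0.2,0,0,0,-1,0.0,0,0,0,0,0,-1,0.0,0,0,0,0,0,-1,1.0,0,0.1,0,0,0,-1,1.0,0,0.1,0,0,0]

```text
clock: 13.48
tcp_pos: [0.4931, 0.0275, 0.2931]
orientation: [-0.0, 0.73, 0.684, -0.0]
wrist_force: [1.7, -0.3, -3.6]
finger_gap: 0.0345
grip_force: 30.3
```

```bash
python3 c.py 0 1 8
```

```text
t 13.47 theta 0.004 cost 0.0021 sy 0.0203 phi_y 0.123 z 0.2931 Fw [ 1.69 -0.31 -3.62] lam_F -0.037 gap 0.0345 grip 30
est th 0.004 w 0.004 b -0.139 resid [ 0.    -0.001  0.001 -0.   ]
pred th [ 0.004  0.004  0.004  0.003  0.002  0.001  0.    -0.001 -0.001] w [ 0.    0.   -0.   -0.01 -0.01 -0.01 -0.01 -0.   -0.  ]
[-1, -1.0, 0, -0.1, 0, 0, 0, -1, 0.0, 0, -0.0, 0, 0, 0, -1, 0.0, 0, -0.0, 0, 0, 0, -1, 0.5, 0, 0.0, 0, 0, 0, -1, 0.5, 0, 0.1, 0, 0, 0, -1, 0.5, 0, 0.1, 0, 0, 0, -1, 0.5, 0, 0.0, 0, 0, 0, -1, -1.0, 0, -0.1, 0, 0, 0]
```

Call:
arm_command:
  moves: [-1,-1.0,0,-0.1,0,0,0,-1,0.0,0,0,0,0,0,-1,0.0,0,0,0,0,0,-1,0.5,0,0.0,0,0,0,-1,0.5,0,0.1,0,0,0,-1,0.5,0,0.1,0,0,0,-1,0.5,0,0.0,0,0,0,-1,-1.0,0,-0.1,0,0,0]

```text
clock: 14.52
tcp_pos: [0.4931, 0.0274, 0.2931]
orientation: [-0.0, 0.73, 0.684, -0.0]
wrist_force: [3.6, -0.5, -11.1]
finger_gap: 0.0349
grip_force: 30.9
```

```bash
python3 c.py 0 1 8
```

```text
t 14.53 theta 0.021 cost 0.0022 sy 0.0203 phi_y 0.123 z 0.2931 Fw [  3.56  -0.5  -11.09] lam_F -0.164 gap 0.0349 grip 31
est th 0.023 w 0.035 b -0.133 resid [ 0. -0. -0.]
pred th [0.023 0.027 0.028 0.025 0.019 0.012 0.006 0.004 0.003] w [ 0.04  0.02 -0.01 -0.04 -0.05 -0.05 -0.04 -0.01  0.  ]
[-1, -7.5, 0, -0.8, 0, 0, 0, -1, -3.0, 0, -0.2, 0, 0, 0, -1, 1.0, 0, 0.1, 0, 0, 0, -1, 4.0, 0, 0.3, 0, 0, 0, -1, 4.5, 0, 0.5, 0, 0, 0, -1, 4.0, 0, 0.5, 0, 0, 0, -1, 1.0, 0, 0.2, 0, 0, 0, -1, -4.5, 0, -0.7, 0, 0, 0]
```

Call:
arm_command:
  moves: [-1,-7.5,0,-0.4,0,0,0,-1,-3.0,0,-0.1,0,0,0,-1,1.0,0,0.1,0,0,0,-1,4.0,0,0.3,0,0,0,-1,4.5,0,0.5,0,0,0,-1,4.0,0,0.5,0,0,0,-1,1.0,0,0.2,0,0,0,-1,-4.5,0,-0.7,0,0,0]

```text
clock: 15.58
tcp_pos: [0.4932, 0.027, 0.2933]
orientation: [0.0, 0.729, 0.684, 0.0]
wrist_force: [1.1, -1.1, -3.1]
finger_gap: 0.0351
grip_force: 31.6
```

```bash
python3 c.py 0 1.5 8
```

```text
t 15.57 theta 0.017 cost 0.0022 sy 0.0199 phi_y 0.121 z 0.2933 Fw [ 1.09 -1.12 -3.06] lam_F 0.101 gap 0.0351 grip 32
est th 0.018 w 0.027 b -0.130 resid [ 0.  0. -0.]
pred th [0.018 0.022 0.024 0.025 0.024 0.021 0.016 0.012 0.007] w [ 0.03  0.03  0.01 -0.   -0.02 -0.03 -0.04 -0.04 -0.03]
[-1, -3.0, 0, -0.3, 0, 0, 0, -1, -2.0, 0, -0.2, 0, 0, 0, -1, -1.0, 0, -0.1, 0, 0, 0, -1, 0.0, 0, -0.0, 0, 0, 0, -1, 0.5, 0, 0.0, 0, 0, 0, -1, 1.5, 0, 0.2, 0, 0, 0, -1, 1.5, 0, 0.1, 0, 0, 0, -1, 1.5, 0, 0.2, 0, 0, 0]
```

Call:
arm_command:
  moves: [-1,-3.0,0,-0.3,0,0,0,-1,-2.0,0,-0.2,0,0,0,-1,-1.0,0,-0.1,0,0,0,-1,0.0,0,0,0,0,0,-1,0.5,0,0.0,0,0,0,-1,1.5,0,0.2,0,0,0,-1,1.5,0,0.1,0,0,0,-1,1.5,0,0.2,0,0,0]

```text
clock: 16.62
tcp_pos: [0.4931, 0.026, 0.2934]
orientation: [0.0, 0.73, 0.684, -0.0]
wrist_force: [-1.3, -0.3, 2.3]
finger_gap: 0.035
grip_force: 32.2
```

```bash
python3 c.py 0 1.5 8
```

```text
t 16.62 theta 0.017 cost 0.0022 sy 0.0188 phi_y 0.114 z 0.2934 Fw [-1.26 -0.29  2.32] lam_F 0.095 gap 0.0350 grip 32
est th 0.016 w -0.016 b -0.128 resid [ 0. -0. -0.]
pred th [0.016 0.014 0.013 0.011 0.01  0.008 0.006 0.004 0.002] w [-0.02 -0.01 -0.01 -0.01 -0.01 -0.02 -0.02 -0.02 -0.01]
[-1, -1.0, 0, -0.1, 0, 0, 0, -1, -0.5, 0, -0.1, 0, 0, 0, -1, 0.0, 0, 0.0, 0, 0, 0, -1, 0.0, 0, 0.0, 0, 0, 0, -1, 0.0, 0, 0.0, 0, 0, 0, -1, 0.5, 0, 0.1, 0, 0, 0, -1, 0.5, 0, 0.0, 0, 0, 0, -1, 0.5, 0, 0.1, 0, 0, 0]
```

Call:
arm_command:
  moves: [-1,-1.0,0,-0.1,0,0,0,-1,-0.5,0,-0.1,0,0,0,-1,0.0,0,0.0,0,0,0,-1,0.0,0,0.0,0,0,0,-1,0.0,0,0.0,0,0,0,-1,0.5,0,0.1,0,0,0,-1,0.5,0,0.0,0,0,0,-1,0.5,0,0.1,0,0,0]

```text
clock: 17.68
tcp_pos: [0.4931, 0.0259, 0.2933]
orientation: [0.0, 0.73, 0.684, 0.0]
wrist_force: [-1.4, 0.6, 5.9]
finger_gap: 0.0349
grip_force: 32.4
```

```bash
python3 c.py 0 1.5 8
```

```text
t 17.68 theta 0.016 cost 0.0022 sy 0.0188 phi_y 0.114 z 0.2933 Fw [-1.4   0.56  5.85] lam_F 0.030 gap 0.0349 grip 32
est th 0.017 w 0.012 b -0.124 resid [ 0.  0. -0.]
pred th [0.017 0.019 0.02  0.02  0.019 0.017 0.014 0.011 0.007] w [ 0.01  0.01  0.01 -0.   -0.01 -0.02 -0.03 -0.03 -0.02]
[-1, -2.0, 0, -0.2, 0, 0, 0, -1, -1.5, 0, -0.2, 0, 0, 0, -1, -1.0, 0, -0.1, 0, 0, 0, -1, 0.0, 0, 0.0, 0, 0, 0, -1, 0.5, 0, 0.1, 0, 0, 0, -1, 1.0, 0, 0.1, 0, 0, 0, -1, 1.0, 0, 0.1, 0, 0, 0, -1, 1.5, 0, 0.1, 0, 0, 0]
```

Call:
arm_command:
  moves: [-1,-2.0,0,-0.3,0,0,0,-1,-1.5,0,-0.3,0,0,0,-1,-1.0,0,-0.1,0,0,0,-1,0.0,0,0.0,0,0,0,-1,0.5,0,0.1,0,0,0,-1,1.0,0,0.1,0,0,0,-1,1.0,0,0.1,0,0,0,-1,1.5,0,0.1,0,0,0]

```text
clock: 18.73
tcp_pos: [0.4931, 0.0254, 0.2934]
orientation: [0.0, 0.73, 0.684, -0.0]
wrist_force: [-0.8, -0.9, 3.8]
finger_gap: 0.0348
grip_force: 32.3
```

```bash
python3 c.py 0.03 2 8
```

```text
t 18.73 theta -0.001 cost 0.0022 sy 0.0183 phi_y 0.111 z 0.2934 Fw [-0.83 -0.93  3.8 ] lam_F 0.209 gap 0.0348 grip 32
est th -0.003 w -0.036 b -0.126 resid [-0. -0.  0.]
pred th [-0.003 -0.007 -0.01  -0.012 -0.011 -0.009 -0.006 -0.001  0.004] w [-0.04 -0.03 -0.02 -0.01  0.01  0.02  0.03  0.04  0.05]
[-1, 2.0, 0, 0.2, 0, 0, 0, -1, 1.0, 0, 0.2, 0, 0, 0, -1, 1.0, 0, 0.1, 0, 0, 0, -1, 0.5, 0, 0.1, 0, 0, 0, -1, 0.0, 0, -0.0, 0, 0, 0, -1, -0.5, 0, -0.1, 0, 0, 0, -1, -0.5, 0, -0.1, 0, 0, 0, -1, -1.0, 0, -0.1, 0, 0, 0]
```

Call:
arm_command:
  moves: [-1,2.0,0,0.2,0,0,0,-1,1.0,0,0.2,0,0,0,-1,1.0,0,0.1,0,0,0,-1,0.5,0,0.1,0,0,0,-1,0.0,0,0,0,0,0,-1,-0.5,0,-0.1,0,0,0,-1,-0.5,0,-0.1,0,0,0,-1,-1.0,0,-0.1,0,0,0]

```text
clock: 19.77
tcp_pos: [0.4933, 0.0279, 0.2932]
orientation: [0.0, 0.73, 0.684, 0.0]
wrist_force: [-0.9, 0.2, 4.7]
finger_gap: 0.0346
grip_force: 32.4
```

```bash
python3 c.py 0.33 4.5 8
```

```text
t 19.77 theta 0.012 cost 0.0022 sy 0.0208 phi_y 0.126 z 0.2932 Fw [-0.88  0.19  4.7 ] lam_F 0.068 gap 0.0346 grip 32
est th 0.014 w 0.060 b -0.124 resid [-0.  0. -0.]
pred th [0.014 0.022 0.031 0.04  0.05  0.06  0.071 0.083 0.095] w [0.06 0.07 0.07 0.08 0.08 0.09 0.09 0.09 0.1 ]
[-1, -0.5, 0, -0.1, 0, 0, 0, -1, -0.5, 0, -0.0, 0, 0, 0, -1, -0.5, 0, -0.1, 0, 0, 0, -1, -0.5, 0, -0.0, 0, 0, 0, -1, -0.5, 0, -0.1, 0, 0, 0, -1, -1.0, 0, -0.1, 0, 0, 0, -1, -0.5, 0, -0.1, 0, 0, 0, -1, -1.0, 0, -0.1, 0, 0, 0]
```

Call:
arm_command:
  moves: [-1,-0.5,0,-0.1,0,0,0,-1,-0.5,0,0,0,0,0,-1,-0.5,0,-0.1,0,0,0,-1,-0.5,0,0,0,0,0,-1,-0.5,0,-0.1,0,0,0,-1,-1.0,0,-0.1,0,0,0,-1,-0.5,0,-0.1,0,0,0,-1,-1.0,0,-0.1,0,0,0]

```text
clock: 20.82
tcp_pos: [0.493, 0.023, 0.2936]
orientation: [-0.0, 0.73, 0.684, 0.0]
wrist_force: [0.2, 0.5, 3.9]
finger_gap: 0.0347
grip_force: 32.2
```

```bash
python3 c.py 0.33 3.5 7
```

```text
t 20.82 theta 0.065 cost 0.0030 sy 0.0159 phi_y 0.096 z 0.2936 Fw [0.22 0.48 3.91] lam_F -0.017 gap 0.0347 grip 32
est th 0.067 w 0.048 b -0.132 resid [-0. -0.  0.]
pred th [0.067 0.073 0.08  0.086 0.094 0.103 0.112 0.123] w [0.05 0.05 0.05 0.06 0.06 0.07 0.08 0.09]
[-1, 0.5, 0, 0.0, 0, 0, 0, -1, 0.0, 0, 0.0, 0, 0, 0, -1, 0.5, 0, 0.1, 0, 0, 0, -1, 0.0, 0, 0.0, 0, 0, 0, -1, -0.5, 0, -0.1, 0, 0, 0, -1, 0.0, 0, 0.0, 0, 0, 0, -1, -0.5, 0, 0.0, 0, 0, 0]
```

Call:
arm_command:
  moves: [-1,0.5,0,0.0,0,0,0,-1,0.0,0,0.0,0,0,0,-1,0.5,0,0.1,0,0,0,-1,0.0,0,0.0,0,0,0,-1,-0.5,0,-0.1,0,0,0,-1,0.0,0,0.0,0,0,0,-1,-0.5,0,0.0,0,0,0]

```text
clock: 21.75
tcp_pos: [0.4929, 0.023, 0.2936]
orientation: [-0.0, 0.73, 0.684, -0.0]
wrist_force: [0.3, 0.3, 2.8]
finger_gap: 0.0345
grip_force: 32.1
```

```bash
python3 c.py 0.33 2.8 8
```

```text
t 21.75 theta 0.121 cost 0.0035 sy 0.0158 phi_y 0.096 z 0.2936 Fw [0.28 0.26 2.77] lam_F -0.002 gap 0.0345 grip 32
est th 0.125 w 0.091 b -0.132 resid [ 0. -0.  0.]
pred th [0.125 0.137 0.15  0.164 0.178 0.193 0.208 0.222 0.237] w [0.09 0.1  0.11 0.11 0.12 0.12 0.12 0.12 0.11]
[-1, -1.0, 0, -0.1, 0, 0, 0, -1, -1.0, 0, -0.1, 0, 0, 0, -1, -1.0, 0, -0.1, 0, 0, 0, -1, -1.5, 0, -0.1, 0, 0, 0, -1, -1.5, 0, -0.1, 0, 0, 0, -1, -1.0, 0, -0.0, 0, 0, 0, -1, -1.5, 0, -0.1, 0, 0, 0, -1, -1.5, 0, -0.1, 0, 0, 0]
```

Call:
arm_command:
  moves: [-1,-1.0,0,-0.1,0,0,0,-1,-1.0,0,-0.1,0,0,0,-1,-1.0,0,-0.1,0,0,0,-1,-1.5,0,-0.1,0,0,0,-1,-1.5,0,-0.1,0,0,0,-1,-1.0,0,0,0,0,0,-1,-1.5,0,-0.1,0,0,0,-1,-1.5,0,-0.1,0,0,0]

```text
clock: 22.8
tcp_pos: [0.4922, 0.013, 0.2941]
orientation: [-0.0, 0.73, 0.684, -0.0]
wrist_force: [1.6, 2.5, -3.0]
finger_gap: 0.035
grip_force: 31.8
```

```bash
python3 c.py 0.33 2 8
```

```text
t 22.80 theta 0.228 cost 0.0059 sy 0.0058 phi_y 0.035 z 0.2941 Fw [ 1.64  2.5  -3.01] lam_F -0.406 gap 0.0350 grip 32
est th 0.233 w 0.097 b -0.134 resid [ 0. -0.  0.]
pred th [0.233 0.244 0.256 0.266 0.277 0.286 0.295 0.3   0.3  ] w [ 0.1   0.09  0.09  0.08  0.08  0.07  0.07  0.   -0.  ]
[-1, -1.0, 0, -0.0, 0, 0, 0, -1, -1.0, 0, -0.1, 0, 0, 0, -1, -1.0, 0, 0.0, 0, 0, 0, -1, -1.0, 0, 0.0, 0, 0, 0, -1, -1.0, 0, -0.0, 0, 0, 0, -1, -1.0, 0, -0.0, 0, 0, 0, -1, -1.0, 0, -0.0, 0, 0, 0, -1, -0.5, 0, -0.0, 0, 0, 0]
```

Call:
arm_command:
  moves: [-1,-1.0,0,0,0,0,0,-1,-1.0,0,-0.1,0,0,0,-1,-1.0,0,0.0,0,0,0,-1,-1.0,0,0.0,0,0,0,-1,-1.0,0,0,0,0,0,-1,-1.0,0,0,0,0,0,-1,-1.0,0,0,0,0,0,-1,-0.5,0,0,0,0,0]

```text
clock: 23.85
tcp_pos: [0.4917, 0.0055, 0.2943]
orientation: [-0.0, 0.73, 0.684, -0.0]
wrist_force: [3.2, 4.5, -6.4]
finger_gap: 0.035
grip_force: 31.7
```

```bash
python3 c.py 0.33 1.2 8
```

```text
t 23.85 theta 0.301 cost 0.0073 sy -0.0017 phi_y -0.010 z 0.2943 Fw [ 3.15  4.51 -6.44] lam_F -0.696 gap 0.0350 grip 32
est th 0.300 w 0.000 b -0.131 resid [ 0.    -0.    -0.001]
pred th [0.3   0.3   0.3   0.3   0.3   0.3   0.3   0.299 0.296] w [ 0.    0.    0.    0.    0.    0.   -0.   -0.01 -0.03]
[-1, 2.5, 0, -0.0, 0, 0, 0, -1, 1.0, 0, 0.0, 0, 0, 0, -1, -0.5, 0, 0.0, 0, 0, 0, -1, -1.0, 0, -0.0, 0, 0, 0, -1, -2.0, 0, 0.0, 0, 0, 0, -1, -2.0, 0, 0.0, 0, 0, 0, -1, -2.0, 0, 0.1, 0, 0, 0, -1, -0.5, 0, 0.0, 0, 0, 0]
```

Call:
arm_command:
  moves: [-1,4.5,0,0,0,0,0,-1,4.5,0,0.1,0,0,0,-1,4.5,0,0.3,0,0,0,-1,4.5,0,0.4,0,0,0,-1,4.5,0,0.5,0,0,0,-1,4.5,0,0.6,0,0,0,-1,4.5,0,0.8,0,0,0,-1,4.5,0,0.9,0,0,0]

```text
clock: 24.9
tcp_pos: [0.4942, 0.0417, 0.2916]
orientation: [0.0, 0.73, 0.684, 0.0]
wrist_force: [-1.2, -0.7, 2.3]
finger_gap: 0.0351
grip_force: 31.6
```

Call:
arm_command:
  moves: [-1,4.5,0,1,0,0,0,-1,4.5,0,1.1,0,0,0,-1,4.5,0,1.3,0,0,0,-1,4,0,1.4,0,0,0,-1,0,0,0,0,0,0,-1,0,0,0,0,0,0]

```text
clock: 25.65
tcp_pos: [0.4954, 0.0595, 0.2872]
orientation: [0.0, 0.729, 0.684, 0.001]
wrist_force: [-1.6, 2.0, 8.3]
finger_gap: 0.0351
grip_force: 31.8
```

```bash
python3 -c "
from h import *
look()"
```

```text
t 25.65 theta 0.301 cost 0.0042 sy 0.0524 phi_y 0.323 z 0.2872 Fw [-1.63  1.96  8.28] lam_F 0.132 gap 0.0351 grip 32
```

Call:
arm_command:
  moves: [0.3,0,0,0,0,0,0,0.3,0,0,0,0,0,0,0.3,0,0,0,0,0,0,0.3,0,0,0,0,0,0,0.3,0,0,-15,0,0,0,0.3,0,0,-25,0,0,0,0.3,0,0,-30,0,0,0,0.3,0,0,-30,0,0,0]

```text
clock: 26.7
tcp_pos: [0.4951, 0.0589, 0.3869]
orientation: [-0.0, 0.73, 0.684, -0.0]
wrist_force: [0.3, -0.1, 0.2]
finger_gap: 0.0555
grip_force: 0.0
```

Call:
arm_command:
  moves: [0.3,-20,-20,-20,0,0,0,0.3,0,0,0,0,0,0,0.3,0,0,0,0,0,0,0.3,0,0,0,0,0,0,0.3,0,0,0,0,0,0,0.3,0,0,0,0,0,0,0.3,0,0,0,0,0,0,0.3,0,0,0,0,0,0]

```text
clock: 27.7
tcp_pos: [0.474, 0.0403, 0.4061]
orientation: [0.0, 0.73, 0.684, -0.0]
wrist_force: [-0.1, 0.1, 0.0]
finger_gap: 0.0555
grip_force: 0.0
```

```bash
python3 -c "
from h import *
look();P,D=read_camera('scene');cv2.imwrite('pics/end.png',P)"
```

```text
t 27.70 theta 0.301 cost 0.0045 sy 0.0319 phi_y 0.194 z 0.4061 Fw [-0.05  0.13  0.01] lam_F -0.018 gap 0.0555 grip 0
```

View pics/end.png

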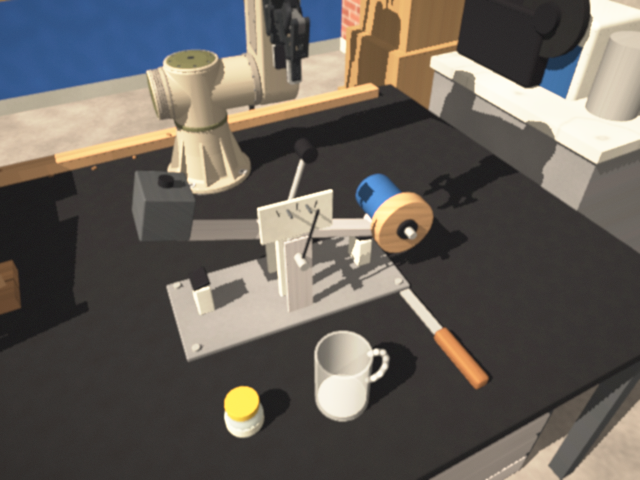

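The head sits on its rest (wheel at (402,222)). The knob is free at (305,150) with the gripper well above it, and the tub, jug and chisel haven't moved.

```bash
python3 -c "
from workcell import *
print(hand_in())"
```

```text
the job is handed in; nothing more can be done
None
```

I held the beam level between the pegs for about 7.7 s, then lowered the head gently onto its rest (beam angle about 0.30 rad), let go of the lever and handed in at about 28 s; the hand-in gave no verdict.

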